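# Lock the movement vice's keyhole plate onto the bench fixture

## Task

Pick up the steel keyhole plate by the movement vice on it, set its two round holes down over the screw heads of the grey bench fixture so that it presses the spring catch down, then slide it along, away from the catch, until the screws reach the ends of the slots and the catch springs up behind the plate's edge. Leave it lying flat and locked there. The screws are fine and the clamped screw carriage is not exactly where the fixture's pose would put it, so find the screws by feel and work gently, never pressing plate and fixture together with more than about 40 N; leave everything else on the bench as it is.

Things in the scene. Friction and masses are not known exactly. Their poses are not given: they have to be found in the camera images.
- plate: Keyhole plate: flat steel, 70 mm (x, from -30 to +40) x 110 mm (y) x 5 mm, 0.34 to 0.48 kg; origin on its underside below the vice, z up. An aluminium movement vice with a brass movement stands on it. Two keyholes at y = +38 and -38 mm: a through hole 15.5 mm wide centred at x = +8 mm, and from it a 9 mm wide slot towards -x, ending square at x = -11.25 mm. Starts flat on the bench.
- plate_vice (a point): Centre of the movement vice, 31 mm above the plate's underside: the place to grip. The vice is 26 mm (plate's x) x 44 mm (plate's y), plain vertical sides from 5 to 39 mm above the underside, jaws up to 45 mm. Grip it across the 26 mm.
- plate_hole (a point): Centre of the plate's +y round hole, at underside height, plate's (8, 38) mm.
- plate_nose (a point): Middle of the plate's +x edge (the edge nearer the round holes), at underside height, 40 mm from the origin.
- base: Bench fixture, screwed down: grey base 136 mm (x) x 150 mm (y), origin at the centre of its underside, z up. Inside, an aluminium screw carriage, top face 20 mm up. Two steel screws rise from it at y = +38 and -38 mm: shank 6.5 mm across from 20 to 27 mm up, round head 13 mm across from 27 to 31 mm up, chamfered on top. Dark rails at y = +-68 mm reach 19 mm up.
- base_seat (a point): Point 20 mm above the base's origin, on the carriage's top plane. The carriage is clamped at an unmeasured place along the base's x: the screws' line stands at x = s, anywhere from -12 to +12 mm, y exact. Clamped fast. Plate goes on with its x along the base's x: holes over the heads with the plate's origin at x = s - 8 mm; home, shanks at the slot ends, at x = s + 8 mm.
- base_end (a point): Middle of the base's +x end, 68 mm from its origin, 20 mm up. The plate slides towards this end; the catch is at the other.
- catch (a joint): Spring catch: dark tooth 8 x 20 mm at y = 0, 23.5 to 31.5 mm on the -x side of the screws, 5 mm above the carriage top. Value: m pressed down, 0 up, 0.005 level. Spring 3 N at first, 7 N level. The plate over the heads lies on it and must be pressed to within 2 mm of the carriage to slide under the heads; within about 1.5 mm of home the tooth springs up behind the plate's -x edge.
- driver: Bystander: watchmaker's screwdriver, 130 mm long, lying loose. Origin at its underside, not to be disturbed.
- loupe: Bystander: black eyeglass loupe, a cone 34 mm across and 26 mm high. Origin at its underside, not to be disturbed.
- parts_tray: Bystander: cream divided parts tray, 120 x 190 x 22 mm. Origin at its underside, not to be disturbed.
- driver_stand: Bystander: round black screwdriver stand, 110 mm across, 135 mm high with its drivers. Origin at its underside, not to be disturbed.
- oil_jar: Bystander: small amber jar with a black cap, 40 mm across, 45 mm high. Origin at its underside, not to be disturbed.
- spare_vice: Bystander: spare bare movement vice without plate, 30 x 44 x 24 mm. Origin at its underside, not to be disturbed.
- tweezers: Bystander: brass tweezers, 126 mm long. Origin at its underside, not to be disturbed.
Things that resemble listed ones, but are neither listed nor needed, are in the scene too. Of the things like the plate, leave any that is blue; of the rest the smaller one is meant. What is shaped like the base but yellow is not meant.

How it is judged:
On the way, in this order (a step that is already met when the one before it is completed fails the run):
1. the plate is lifted clear of the bench (height (world z) of plate above 0.035 m), for 0.2 s.
2. the plate's round holes are down over the screw heads: the plate lies on the carriage, not yet slid, pressing the catch down (z of plate in the frame of base below 0.0222 m and x of plate in the frame of base below 0.009 m and y of plate in the frame of base between -0.004 and 0.004 m and value of joint catch above 0.003 m), for 0.1 s.
3. the plate is slid home and the catch has sprung up behind it (z of plate in the frame of base between 0.018 and 0.0225 m and y of plate in the frame of base between -0.004 and 0.004 m and angle between plate's own z axis and vertical below 0.06 rad and x of plate in the frame of base between -0.006 and 0.024 m and angle between the x axis of plate and the x axis of base, either way round below 0.06 rad and x of plate_nose in the frame of base above 0.02 m and value of joint catch below 0.0012 m), for 0.2 s.
At the end, for the whole second after the job is handed in: The plate lies flat on the carriage (underside 18 to 22.5 mm up, tilt and yaw off by under 0.06 rad, nose to the fixture's +x, y within 4 mm, origin -6 to 24 mm along the fixture's x), the catch sprung up behind it (pressed under 1.2 mm), at rest (all of step 3 and linear speed of plate below 0.01 m/s); the robot touches nothing.
It fails at once if the plate and the fixture are pressed together with more than 40 N (contact force between plate and base above 40 N).
It fails at once if the arm or fingers push on the fixture with more than 15 N (contact force between any of the fingers, the arm and base above 15 N).
It fails at once if a bystander is moved by more than 15 mm (distance of any of driver, loupe, parts_tray, driver_stand, oil_jar, spare_vice, tweezers from where it was at the start of the episode above 0.015 m).
It also fails if it takes over 72 s, if anything falls off the work surface, if the arm or the gripper's body presses on something with over 40 N, if the wrist force passes 120 N, or if a joint passes its speed limit or range.

## Robot

A 7-joint arm with a two-finger parallel gripper is mounted at the origin on the work surface. World frame = base frame: x ahead of the robot, y to its left, z up, the work surface at z = 0. Lengths are in m, angles in rad, forces in N, time in s.
With the tool pointing down it reaches from about 0.35 to 0.9 m from the base axis. Payload 7.2 kg.
Tool frame: the origin (TCP) lies on the centre line of the jaws, within the pads' length; the fingertips stand 11 mm ahead of it and the grasp point (between the pads) lies 8 mm behind it (r.nose_length is the distance from the TCP to the fingertips, in m); z points along the fingers, y is the direction in which the jaws open and shut (so a half turn about z gives the same grasp; the last joint's range is limited). The gripper opens to 85 mm and grips with 20 to 120 N. Pads are 22 mm wide; open, the fingers measure 114 mm over their backs; the gripper's body (76 mm by 85 mm) begins 54 mm behind the grasp point. The pads swing forward as they close: fully open they stand 13 mm farther back than shut.
Start: joints at [1.121, 0.411, -0.013, 1.596, 0.006, 1.134, -0.082], TCP at [0.233, -0.58, 0.242] pointing down, gripper open.
Joint ranges: [-2.95, 2.95], [-0.29, 1.99], [-1.47, 1.44], [0.14, 2.54], [-1.03, 4.17], [0.13, 1.85], [-2.86, 2.86]. Speed limits (rad/s): [2.39, 2.39, 3.01, 3.01, 3.14, 3.14, 3.14].

## Interface

Orientations are given as [roll, pitch, yaw] about the fixed x, y, z axes, in that order (R = Rz(yaw) Ry(pitch) Rx(roll)).
In Python, from plant import readout, vision, order, r gives the robot as it stands. The module is installed in compiled form; this text tells all that it offers.
- The arm moves only by the tool carry_out, never from a script. Its argument "rows" is a list of rows, each an object with "linear": the shift along the tool's x, y, z in mm, a list of three; "yaw": the turn about the tool's z in degrees. A call has 1 to 5 rows; each row shifts and turns the commanded pose from where the row before left it, along the tool's axes as they then stand; what a row does not reach is not made up. A row lasts 1/8 s, in which the tool goes at most 62.5 mm and 10.7 degrees, less where a joint would pass 70% of its speed; a pose out of reach is approached as far as the arm can. A call is refused whole if a number of a shift passes 62.5 or a number of a turn 10.7, either way. A call with a gripper value outside its range is refused whole. "jaw" is the opening, from 0 (shut) to 1 (fully open), set as the call begins (left out, the last holds). The fingers move at their own pace and stop on an object; "newtons" is the grip in N (left out, the last holds). Time passes only in rows, so rows that do not move let the fingers close. It gives the time, the measured TCP pose, the force and the opening at its end, in the units of the state.
- readout.get_state(): the state, without advancing time (a new reading comes with each control period).
- vision.grab_frame(name): name is "scene" or "top" or "wrist"; returns (picture, depth): 384x512x3 uint8, red, green, blue; 384x512 float32, m along the optical axis (not along the pixel's ray), 0 where there is no reading.
- vision.calibration(name): a dict with "fov_y" (degrees; the focal length in pixels is half the picture's height over the tangent of half this angle, whatever the lens; pixels are square), "cx", "cy" (the principal point, pixels), "world_to_cam" (4x4, takes a point from world to camera coordinates). Camera axes: x right, y up, looking along -z (the intrinsics and any distortion apply to the point x, -y, -z); pixel columns grow to the right and rows downward; lengths in m; the calibration is good to about 2 mm. A picture is of the moment at which its call begins: read the wrist's pose just before it. calibration takes no time and is no camera call; for the wrist camera it gives the pose at the moment of the call.
- order.finish_job(): hands the job in, once; it reports no verdict.
The state is a dict: "time_s": time; "joint_positions": joint angles; "qvel": joint speeds; "effort": joint torques, N m; "tool_pos": TCP position; "tcp_rot": TCP orientation; "force": force on the tool from outside, world axes, zero at the start; "ft_torque": the same for the moment, N m; "grip_width": opening from 0.0 (shut) to 1.0 (fully open).
Only numpy, scipy, OpenCV 4.12 (cv2) and the standard library are available. Lean on these libraries where they do the work, as an engineer would, in place of code of your own. Each camera call takes 0.05 s, during which the arm holds its last target.

## Working session

There is one attempt and no reset: what is moved stays moved. The work goes in short steps, Python scripts to look and compute and a tool call to move; the robot and the scene stay as the last step left them, time stands still between calls to the robot, and variables do not carry over. Pictures are saved under pics/ and viewed, and the job is handed in when it is done.

Besides the shell and the picture viewer there is one more tool, called after "Call:" in YAML: its name, and indented under it one key for each argument. carry_out: Moves the arm, as the interface text tells. Its arguments: {"type":"object","properties":{"rows":{"type":"array","items":{"type":"object","properties":{"linear":{"type":"array","items":{"type":"number"}},"yaw":{"type":"number"}}}},"jaw":{"type":"number"},"newtons":{"type":"number"}},"required":["rows"]}

```bash
mkdir -p pics; cat > h.py <<'E'
import numpy as np, cv2
from plant import readout, vision, order, r
def grab(n,save=None):
    c=vision.calibration(n); p,d=vision.grab_frame(n)
    if save: cv2.imwrite('pics/'+save+'.png',p[:,:,::-1]); np.savez('pics/'+save+'.npz',p=p,d=d,**{k:np.array(v) for k,v in c.items() if not isinstance(v,str)})
    return p,d,c
def load(save):
    z=np.load('pics/'+save+'.npz'); return z['p'],z['d'],z
def pts(c,d,u,v):
    f=192/np.tan(np.radians(float(c['fov_y']))/2)
    u=np.asarray(u,float);v=np.asarray(v,float);dd=np.asarray(d,float)
    X=np.stack([(u-c['cx'])/f*dd,-(v-c['cy'])/f*dd,-dd,np.ones_like(dd)],-1)
    return (X@np.linalg.inv(np.array(c['world_to_cam'])).T)[...,:3]
def onplane(c,u,v,z):
    a=pts(c,np.ones(np.shape(u)),u,v); o=np.linalg.inv(np.array(c['world_to_cam']))[:3,3]
    t=(z-o[2])/(a[...,2]-o[2]); return o+(a-o)*t[...,None]
def proj(c,P):
    f=192/np.tan(np.radians(float(c['fov_y']))/2)
    q=np.array(c['world_to_cam'])@np.append(P,1); return c['cx']+f*q[0]/-q[2], c['cy']-f*q[1]/-q[2]
E
python3 - <<'E'
from h import *
for n in ['scene','top','wrist']:
    p,d,c=grab(n,n+'0'); print(n,c)
print(readout.get_state(), r.nose_length)
E
```

```text
scene {'fov_y': 57.42875267991445, 'cx': 261.2402262569971, 'cy': 187.05903784780773, 'world_to_cam': array([[ 1.55976902e-01,  9.87760702e-01, -4.47630075e-05,
        -9.09391904e-02],
       [-5.28863201e-01,  8.35508538e-02,  8.44584495e-01,
         2.27456433e-01],
       [ 8.34251114e-01, -1.31712000e-01,  5.35422290e-01,
        -1.40489691e+00],
       [ 0.00000000e+00,  0.00000000e+00,  0.00000000e+00,
         1.00000000e+00]])}
top {'fov_y': 46.710962991754855, 'cx': 262.9448113747843, 'cy': 198.78312365811072, 'world_to_cam': array([[-2.55845516e-02, -9.99672580e-01, -4.03584714e-04,
         1.31758178e-02],
       [ 9.90471241e-01, -2.54037080e-02,  1.35356464e-01,
        -5.67452326e-01],
       [-1.35322398e-01,  3.06329539e-03,  9.90796884e-01,
        -1.26440405e+00],
       [ 0.00000000e+00,  0.00000000e+00,  0.00000000e+00,
         1.00000000e+00]])}
wrist {'fov_y': 71.90823476468339, 'cx': 263.89070624623247, 'cy': 193.6844283353302, 'world_to_cam': array([[ 0.37347138, -0.92764047, -0.00151223, -0.62443795],
       [ 0.89564892,  0.36101495, -0.25977148,  0.
[... 151 characters left out ...]
 'joint_positions': array([ 1.12080377,  0.41177408, -0.01270735,  1.59688042,  0.00562014,
        1.13428563, -0.08220987]), 'qvel': array([-6.90038574e-04, -2.15107784e-03, -1.38508594e-04, -2.19827737e-03,
       -6.43133269e-04, -5.96177109e-05,  7.48274491e-04]), 'effort': array([ 1.38059680e-03, -6.01035976e+01,  6.82998151e-01, -2.99649096e+01,
        1.40038255e-02,  7.86887831e-03,  5.56852996e-06]), 'tool_pos': array([ 0.23268449, -0.57966121,  0.24159846]), 'tcp_rot': array([-3.14028562e+00,  1.11910262e-04,  3.81810821e-01]), 'force': array([0.02234656, 0.46962407, 0.0435483 ]), 'ft_torque': array([ 0.00133969, -0.03103438, -0.04806699]), 'grip_width': 1.0012836133123324} 0.011
```

View pics/top0.png

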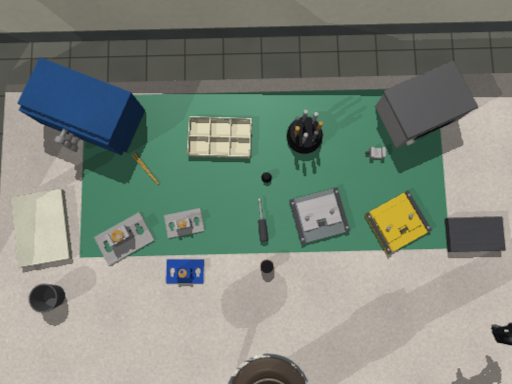

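View pics/scene0.png

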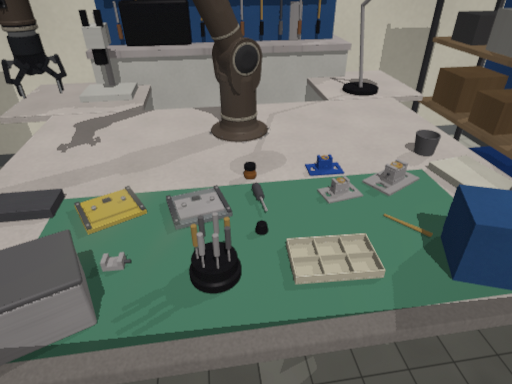

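Plate candidates in the top view are silver large (124,238), silver small (185,223) and blue (185,271). I choose the small silver one. Fixture candidates are grey (320,215) and yellow (398,222), and I choose the grey. Next I check close crops and a first depth measurement.

```bash
python3 - <<'E'
from h import *
p,d,c=load('top0')
a=cv2.resize(p[200:260,90:220],None,fx=6,fy=6,interpolation=cv2.INTER_CUBIC)[:,:780]
b=cv2.resize(p[180:250,280:360],None,fx=6,fy=6,interpolation=cv2.INTER_CUBIC)
cv2.imwrite('pics/a.png',a[:,:,::-1]);cv2.imwrite('pics/b.png',b[:,:,::-1])
for u,v in [(124,238),(185,223),(185,271),(320,215),(398,222),(265,230),(267,267),(266,178)]: print(u,v,pts(c,d[v,u],u,v).round(4))
E
```

```text
124 238 [0.4626 0.3998 0.0515]
185 223 [0.5016 0.2257 0.0466]
185 271 [0.3645 0.2265 0.0439]
320 215 [ 0.5179 -0.1695  0.0153]
398 222 [ 0.4903 -0.3963  0.0258]
265 230 [ 0.477  -0.0051  0.024 ]
267 267 [ 0.3699 -0.0079  0.0461]
266 178 [ 0.6322 -0.0121  0.0222]
```

View pics/a.png

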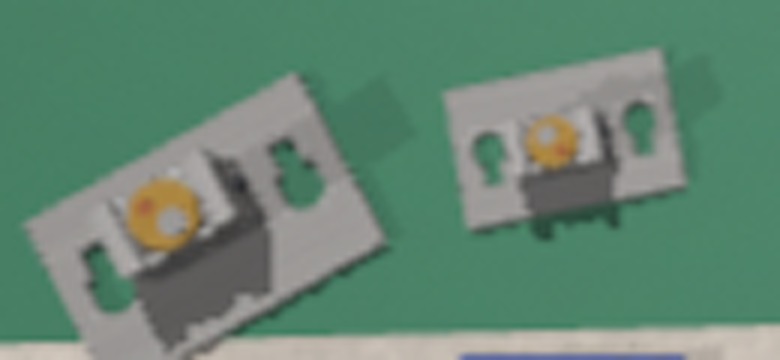

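View pics/b.png

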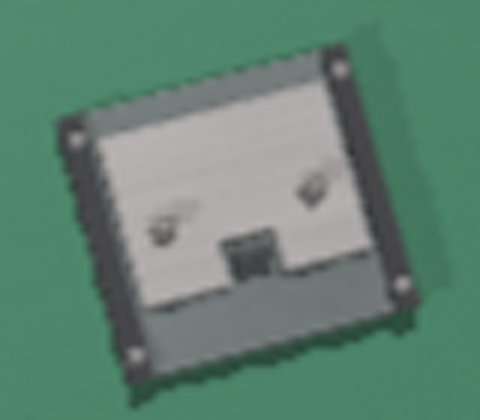

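The left crop shows the small silver plate with its round holes up-image, towards world +x. The grey fixture's catch is down-image, at its −x end. So the two have similar orientations and no half turn is needed.

```bash
python3 - <<'E'
from h import *
p,d,c=load('top0')
def Z(L,o): L=np.array(L,float); return (L+.5)/6-.5+np.array(o)
A=Z([(443,93),(660,48),(688,185),(470,232)],(90,200))
P=onplane(c,A[:,0],A[:,1],.005);print(P.round(4)); 
ctr=P.mean(0); y=P[0]-P[1]+P[3]-P[2]; x=P[0]-P[3]+P[1]-P[2]
print('len',np.linalg.norm(y)/2,np.linalg.norm(x)/2,'yaw',np.degrees(np.arctan2(-y[0],y[1])),np.degrees(np.arctan2(x[1],x[0])))
yaw=np.arctan2(-y[0],y[1]); o=ctr[:2]-.005*np.array([np.cos(yaw),np.sin(yaw)]); print('origin',o)
B=Z([(58,120),(340,45),(415,305),(133,378)],(280,180))
P=onplane(c,B[:,0],B[:,1],.019);print(P.round(4)); 
ctr=P.mean(0); y=P[0]-P[1]+P[3]-P[2]; x=P[0]-P[3]+P[1]-P[2]
print('len',np.linalg.norm(y)/2,np.linalg.norm(x)/2,'yaw',np.degrees(np.arctan2(-y[0],y[1])),np.degrees(np.arctan2(x[1],x[0])))
print(ctr)
S=Z([(162,233),(312,192)],(280,180)); P=onplane(c,S[:,0],S[:,1],.031); print(P,np.linalg.norm(P[0]-P[1])); 
yaw=np.arctan2(-y[0],y[1]);R=np.array([[np.cos(yaw),np.sin(yaw)],[-np.sin(yaw),np.cos(yaw)]]);print((P[:,:2]-ctr[:2])@R.T)
E
```

```text
[[0.5306 0.2975 0.005 ]
 [0.5504 0.1892 0.005 ]
 [0.4816 0.1757 0.005 ]
 [0.4611 0.2838 0.005 ]]
len 0.11007080439901437 0.07047211907856438 yaw 10.553096477116137 11.107677259659562
origin [0.50103591 0.2356179 ]
[[ 0.5659 -0.0796  0.019 ]
 [ 0.5999 -0.2211  0.019 ]
 [ 0.4698 -0.2517  0.019 ]
 [ 0.4376 -0.112   0.019 ]]
len 0.14447983932398284 0.13297453946494567 yaw 13.237333944187727 13.707098891655543
[ 0.51829666 -0.16609137  0.019     ]
[[ 0.50732162 -0.12771474  0.031     ]
 [ 0.525555   -0.20186904  0.031     ]] 0.07636305978837785
[[-0.00189576  0.03987008]
 [-0.00112708 -0.03648911]]
```

```bash
cat >> h.py <<'E'
def delta(xy,z,yawdeg):
    s=readout.get_state(); t=s['tool_pos']; yw=s['tcp_rot'][2]
    D=np.array([xy[0]-t[0],xy[1]-t[1],z-t[2]])*1000
    X=np.array([np.cos(yw),np.sin(yw)]);Y=np.array([np.sin(yw),-np.cos(yw)])
    print('t',round(s['time_s'],3),'tool',t.round(4),'rpy',np.degrees(s['tcp_rot']).round(2),'F',s['force'].round(2),'g',round(s['grip_width'],3))
    print('tool dx %.1f dy %.1f dz %.1f yaw %.2f'%(D[:2]@X,D[:2]@Y,-D[2],-((yawdeg-np.degrees(yw)+180)%360-180)))
E
python3 - <<'E'
from h import *
from scipy.spatial.transform import Rotation as R
c=vision.calibration('wrist');s=readout.get_state()
M=np.linalg.inv(c['world_to_cam']);T=R.from_euler('xyz',s['tcp_rot']).as_matrix()
print('cam in tool',T.T@(M[:3,3]-s['tool_pos']),'dir',T.T@(-M[:3,2]))
# desired yaw-first path
delta((.518,-.166),.26,103.5)
E
```

```text
cam in tool [ 0.0658368   0.0001912  -0.13165311] dir [-2.59649986e-01  2.57580519e-04  9.65702759e-01]
t 0.15 tool [ 0.2327 -0.5797  0.2416] rpy [-1.7993e+02  1.0000e-02  2.1880e+01] F [0.02 0.47 0.04] g 1.001
tool dx 418.9 dy -277.6 dz -18.4 yaw -81.62
```

Call:
carry_out:
  rows:
    - {"linear":[42,-28,-2],"yaw":0}
    - {"linear":[42,-28,-2],"yaw":0}
    - {"linear":[42,-28,-2],"yaw":0}
    - {"linear":[42,-28,-2],"yaw":0}
    - {"linear":[42,-28,-2],"yaw":0}

```text
time_s: 0.78
tool_pos: [0.3762, -0.3703, 0.2523]
tcp_rot: [-3.142, 0.0, 0.382]
force: [-0.2, -0.6, -0.2]
grip_width: 1.0
```

Call:
carry_out:
  rows:
    - {"linear":[42,-28,-2],"yaw":0}
    - {"linear":[42,-28,-2],"yaw":0}
    - {"linear":[42,-28,-2],"yaw":0}
    - {"linear":[42,-28,-2],"yaw":0}
    - {"linear":[30,-28,-2],"yaw":0}

```text
time_s: 1.4
tool_pos: [0.5081, -0.1661, 0.2621]
tcp_rot: [-3.141, -0.0, 0.383]
force: [-0.2, -0.7, -0.0]
grip_width: 1.002
```

Call:
carry_out:
  rows:
    - {"linear":[0,0,0],"yaw":-10}
    - {"linear":[0,0,0],"yaw":-10}
    - {"linear":[0,0,0],"yaw":-10}
    - {"linear":[0,0,0],"yaw":-10}
    - {"linear":[0,0,0],"yaw":-10}

```text
time_s: 2.02
tool_pos: [0.507, -0.1681, 0.262]
tcp_rot: [-3.141, 0.0, 1.26]
force: [-0.8, -0.0, -0.9]
grip_width: 0.998
```

Call:
carry_out:
  rows:
    - {"linear":[0,0,0],"yaw":-10}
    - {"linear":[0,0,0],"yaw":-10}
    - {"linear":[0,0,0],"yaw":-10}
    - {"linear":[0,0,0],"yaw":-1.5}
    - {"linear":[0,0,0],"yaw":0}

```text
time_s: 2.65
tool_pos: [0.507, -0.1682, 0.2621]
tcp_rot: [-3.141, -0.0, 1.801]
force: [-0.8, 0.5, -0.3]
grip_width: 0.999
```

```bash
python3 - <<'E'
from h import *
grab('wrist','w1'); delta((.518,-.166),.26,103.5)
E
```

```text
t 2.7 tool [ 0.5071 -0.1682  0.2622] rpy [-179.99   -0.    103.2 ] F [-0.03 -0.05  0.06] g 1.004
tool dx -0.4 dy 11.1 dz 2.2 yaw -0.30
```

View pics/w1.png

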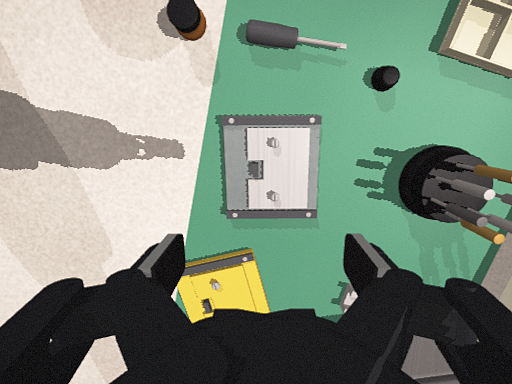

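The wrist view shows the grey fixture centred at about (271,166), with its screws near (273,142) and (273,196) and the catch at (256,170). I zoom in to measure.

```bash
python3 - <<'E'
from h import *
p,d,c=load('w1')
b=cv2.resize(p[105:225,210:330],None,fx=5,fy=5,interpolation=cv2.INTER_CUBIC)
cv2.imwrite('pics/b1.png',b[:,:,::-1])
E
```

```text
(no output)
```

View pics/b1.png

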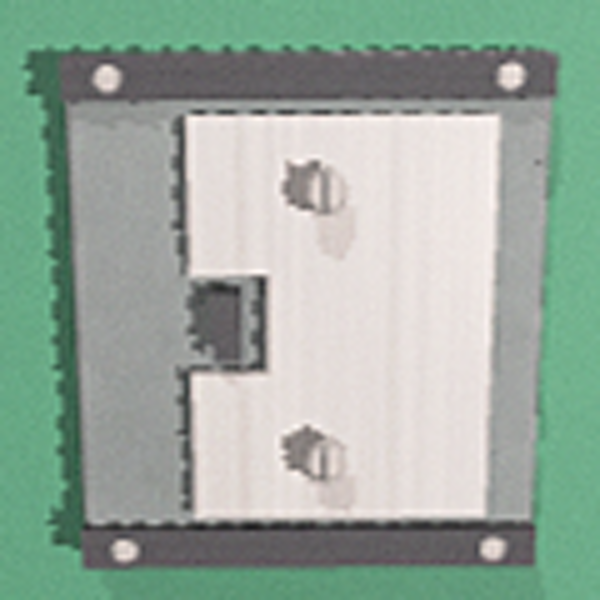

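```bash
python3 - <<'E'
from h import *
p,d,c=load('w1')
def Z(L): L=np.array(L,float); return (L+.5)/5-.5+np.array((210,105))
# corners: TL=(-x,+y), TR=(+x,+y), BR=(+x,-y), BL=(-x,-y)
A=Z([(60,55),(556,53),(534,566),(84,566)]);P=onplane(c,A[:,0],A[:,1],.019);print(P.round(4))
y=P[0]-P[3]+P[1]-P[2]; x=P[1]-P[0]+P[2]-P[3]
print('len',np.linalg.norm(y)/2,np.linalg.norm(x)/2,'yaw',np.degrees(np.arctan2(-y[0],y[1])),np.degrees(np.arctan2(x[1],x[0])))
ctr=P.mean(0);print(ctr)
yaw=np.arctan2(-(y/2)[0],(y/2)[1]);yaw2=np.arctan2(x[1],x[0])
V=Z([(108,78),(512,75),(493,548),(125,550)]);W=onplane(c,V[:,0],V[:,1],.020)
yy=W[0]-W[3]+W[1]-W[2];xx=W[1]-W[0]+W[2]-W[3];print('rivets',W.mean(0),np.degrees(np.arctan2(-yy[0],yy[1])),np.degrees(np.arctan2(xx[1],xx[0])))
S=Z([(324,189),(322,458)]);H=onplane(c,S[:,0],S[:,1],.031);h=H[0]-H[1];print(H,np.linalg.norm(h),np.degrees(np.arctan2(-h[0],h[1])),H.mean(0))
a=np.radians(13.5);R=np.array([[np.cos(a),np.sin(a)],[-np.sin(a),np.cos(a)]]);print((H[:,:2]-ctr[:2])@R.T,(H[:,:2]-W.mean(0)[:2])@R.T)
# catch tooth z=.025
K=Z([(243,290),(243,362)]);print(onplane(c,K[:,0],K[:,1],.025),(onplane(c,K[:,0],K[:,1],.025)[:,:2]-ctr[:2])@R.T)
E
```

```text
[[ 0.4343 -0.1088  0.019 ]
 [ 0.5653 -0.0774  0.019 ]
 [ 0.6008 -0.221   0.019 ]
 [ 0.4691 -0.252   0.019 ]]
len 0.1476243726947561 0.13498609896238356 yaw 13.774036081696712 13.353346695809071
[ 0.51739522 -0.16477122  0.019     ]
rivets [ 0.5176429  -0.16478349  0.02      ] 13.550827227857528 13.612382920272612
[[ 0.51204226 -0.1264022   0.031     ]
 [ 0.52950066 -0.19968795  0.031     ]] 0.0753365608815261 13.399458592552188 [ 0.52077146 -0.16304507  0.031     ]
[[ 0.00375201  0.03855851]
 [ 0.00361981 -0.03677794]] [[ 0.00351405  0.03862826]
 [ 0.00338185 -0.03670818]]
[[ 0.49696339 -0.15895293  0.025     ]
 [ 0.50154885 -0.17893874  0.025     ]] [[-0.01850905  0.01042724]
 [-0.01871588 -0.01007681]]
```

Call:
carry_out:
  rows:
    - {"linear":[2,6,30],"yaw":-0.3}
    - {"linear":[2,6,35],"yaw":0}
    - {"linear":[0,0,27],"yaw":0}
    - {"linear":[0,0,0],"yaw":0}

```text
time_s: 3.2
tool_pos: [0.5166, -0.1611, 0.1685]
tcp_rot: [-3.138, -0.002, 1.808]
force: [-0.2, 0.3, -0.1]
grip_width: 1.001
```

```bash
python3 - <<'E'
from h import *
delta((.518,-.166),.17,103.5)
p,d,c=grab('wrist','w2'); 
b=cv2.resize(p[100:270,160:360],None,fx=4,fy=4,interpolation=cv2.INTER_CUBIC)
cv2.imwrite('pics/b2.png',b[:,:,::-1])
E
```

```text
t 3.2 tool [ 0.5166 -0.1611  0.1685] rpy [-1.798e+02 -1.200e-01  1.036e+02] F [-0.2   0.26 -0.14] g 1.001
tool dx -5.1 dy 0.2 dz -1.5 yaw 0.10
```

View pics/b2.png

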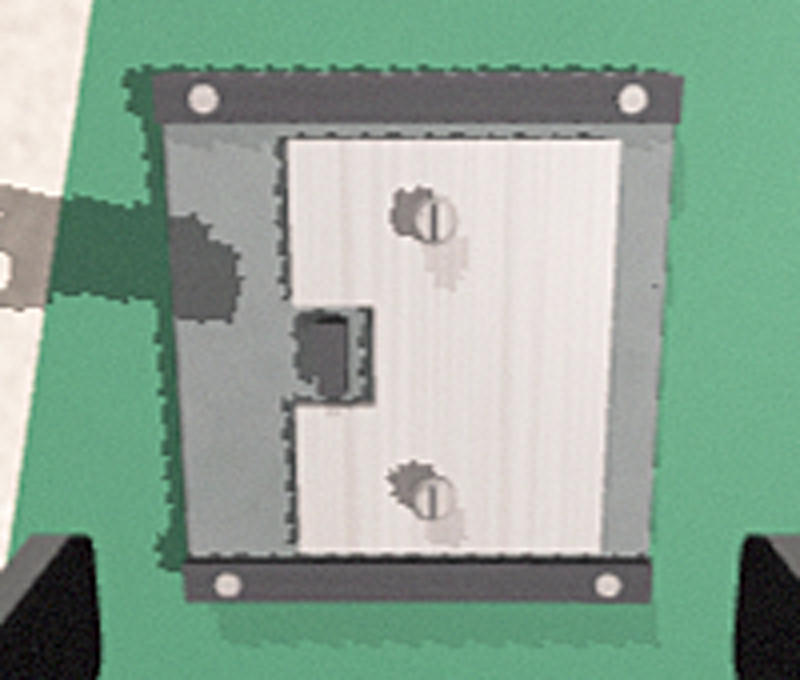

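The heads now show clearly, centred in the crop at (435,220) and (435,498).

```bash
cat >> h.py <<'E'
def totool(P,t,yawdeg):
    a=np.radians(yawdeg);D=np.asarray(P)[:,:2]-np.array(t)[:2]
    return np.stack([D@[np.cos(a),np.sin(a)],D@[np.sin(a),-np.cos(a)]],-1)*1000
E
python3 - <<'E'
from h import *
p,d,c=load('w2')
def Z(L): L=np.array(L,float); return (L+.5)/4-.5+np.array((160,100))
A=Z([(152,75),(684,75),(651,601),(187,601)]);P=onplane(c,A[:,0],A[:,1],.019)
y=P[0]-P[3]+P[1]-P[2]; x=P[1]-P[0]+P[2]-P[3]
print('len',np.linalg.norm(y)/2,np.linalg.norm(x)/2,'yaw',np.degrees(np.arctan2(-y[0],y[1])),np.degrees(np.arctan2(x[1],x[0])))
ctr=P.mean(0);print(ctr)
V=Z([(203,99),(633,99),(608,586),(228,586)]);W=onplane(c,V[:,0],V[:,1],.020)
yy=W[0]-W[3]+W[1]-W[2];xx=W[1]-W[0]+W[2]-W[3];print('rivets',W.mean(0),np.degrees(np.arctan2(-yy[0],yy[1])),np.degrees(np.arctan2(xx[1],xx[0])))
S=Z([(435,220),(434.5,498)]);H=onplane(c,S[:,0],S[:,1],.031);h=H[0]-H[1];print(H,np.linalg.norm(h),np.degrees(np.arctan2(-h[0],h[1])),H.mean(0))
a=np.radians(13.5);R=np.array([[np.cos(a),np.sin(a)],[-np.sin(a),np.cos(a)]]);print((H[:,:2]-ctr[:2])@R.T,(H[:,:2]-W.mean(0)[:2])@R.T)
K=Z([(348,320),(348,398)]);print((onplane(c,K[:,0],K[:,1],.025)[:,:2]-ctr[:2])@R.T)
print('tool',totool(H,(.5166,-.1611),103.6))
E
```

```text
len 0.14746469289243325 0.13558908881222767 yaw 13.776700836951765 13.697483166485648
[ 0.5176614  -0.16481565  0.019     ]
rivets [ 0.51761857 -0.16516652  0.02      ] 13.663293448010975 13.697972906459277
[[ 0.51275984 -0.12668362  0.031     ]
 [ 0.53068473 -0.19967836  0.031     ]] 0.07516337279786234 13.796786571510758 [ 0.52172229 -0.16318099  0.031     ]
[[ 0.00413562  0.03822268]
 [ 0.00452495 -0.03693968]] [[ 0.00425918  0.03855386]
 [ 0.00464851 -0.0366085 ]]
[[-0.01868337  0.01104099]
 [-0.01898904 -0.01050106]]
tool [[ 34.3543596    4.36025664]
 [-40.80856988   4.61841027]]
```

```bash
python3 - <<'E'
from h import *
delta((.5038,.2402),.145,100.8)
E
```

```text
t 3.25 tool [ 0.5176 -0.1613  0.1701] rpy [-1.7993e+02 -5.0000e-02  1.0361e+02] F [0.2  0.73 0.03] g 1.004
tool dx 393.4 dy 81.0 dz 25.1 yaw 2.81
```

Call:
carry_out:
  rows:
    - {"linear":[49,10,0],"yaw":0}
    - {"linear":[49,10,0],"yaw":0}
    - {"linear":[49,10,0],"yaw":0}
    - {"linear":[49,10,0],"yaw":0}
    - {"linear":[49,10,0],"yaw":0}

```text
time_s: 3.88
tool_pos: [0.5094, 0.0901, 0.1723]
tcp_rot: [3.138, 0.001, 1.808]
force: [0.9, -0.9, -0.1]
grip_width: 1.001
```

Call:
carry_out:
  rows:
    - {"linear":[49,10,0],"yaw":0}
    - {"linear":[49,10,0],"yaw":0}
    - {"linear":[50,11,0],"yaw":2.8}
    - {"linear":[0,0,25],"yaw":0}
    - {"linear":[0,0,0],"yaw":0}

```text
time_s: 4.5
tool_pos: [0.5033, 0.2396, 0.1453]
tcp_rot: [-3.141, 0.001, 1.761]
force: [-0.4, 0.3, -1.4]
grip_width: 1.003
```

Call:
carry_out:
  rows:
    - {"linear":[0,0,0],"yaw":0}

```text
time_s: 4.62
tool_pos: [0.5045, 0.239, 0.1466]
tcp_rot: [3.14, 0.0, 1.759]
force: [0.5, 0.9, 0.5]
grip_width: 0.999
```

```bash
python3 - <<'E'
from h import *
delta((.5038,.2402),.145,100.8)
p,d,c=grab('wrist','w3'); 
b=cv2.resize(p[100:270,160:360],None,fx=4,fy=4,interpolation=cv2.INTER_CUBIC)
cv2.imwrite('pics/b3.png',b[:,:,::-1])
E
```

```text
t 4.625 tool [0.5045 0.239  0.1466] rpy [1.7992e+02 1.0000e-02 1.0078e+02] F [0.49 0.94 0.49] g 0.999
tool dx 1.3 dy -0.5 dz 1.6 yaw -0.02
```

View pics/b3.png

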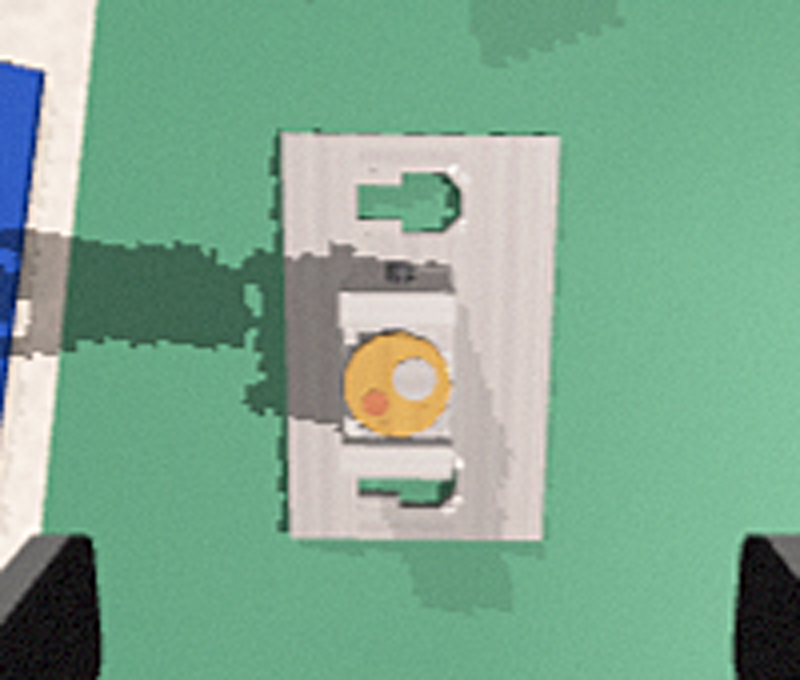

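The plate fills crop corners (280,132), (560,136), (543,540) and (290,537). Its round ends point right, to +x.

```bash
python3 - <<'E'
from h import *
p,d,c=load('w3')
def Z(L): L=np.array(L,float); return (L+.5)/4-.5+np.array((160,100))
A=Z([(280,132),(560,136),(543,540.5),(290,537)]);P=onplane(c,A[:,0],A[:,1],.005)
y=P[0]-P[3]+P[1]-P[2]; x=P[1]-P[0]+P[2]-P[3]
print('len',np.linalg.norm(y)/2,np.linalg.norm(x)/2,'yaw',np.degrees(np.arctan2(-y[0],y[1])),np.degrees(np.arctan2(x[1],x[0])))
ctr=P.mean(0);a=np.radians(11.1);o=ctr[:2]-.005*np.array([np.cos(a),np.sin(a)]);print(ctr,'origin',o)
# vice top jaws at 45mm: corners
V=Z([(340,292),(455,292),(455,478),(342,478)]);W=onplane(c,V[:,0],V[:,1],.045);print(W.mean(0))
hole=Z([(357,201),(461,203)]);H=onplane(c,hole[:,0],hole[:,1],.005);R=np.array([[np.cos(a),np.sin(a)],[-np.sin(a),np.cos(a)]]);print('hole ends in plate',(H[:,:2]-o)@R.T)
delta(o,.039,101.1)
print(totool(o[None],(.5045,.239),100.78))
E
```

```text
len 0.11006483619013564 0.07051234629408222 yaw 10.369252707538172 9.987475557784782
[0.50532726 0.23929057 0.005     ] origin [0.50042079 0.23832796]
[0.50066804 0.23845226 0.045     ]
hole ends in plate [[-0.0105032   0.03838376]
 [ 0.01610597  0.03774952]]
t 4.675 tool [0.5046 0.239  0.1467] rpy [179.9    0.   100.77] F [ 0.55 -0.69  0.23] g 0.994
tool dx 0.1 dy -4.3 dz 107.7 yaw -0.33
[[ 0.10278848 -4.13291732]]
```

Call:
carry_out:
  rows:
    - {"linear":[0,-4.3,20],"yaw":0.6}
    - {"linear":[0,0,35],"yaw":0}
    - {"linear":[0,0,35],"yaw":0}
    - {"linear":[0,0,22],"yaw":0}
    - {"linear":[0,0,10],"yaw":0}

```text
time_s: 5.3
tool_pos: [0.4999, 0.238, 0.0231]
tcp_rot: [-3.141, 0.0, 1.749]
force: [-0.1, 0.3, -1.0]
grip_width: 0.998
```

```bash
python3 - <<'E'
from h import *
delta((.5004,.2383),.024,100.2)
p,d,c=grab('wrist','w4')
E
```

```text
t 5.3 tool [0.4999 0.238  0.0231] rpy [-1.7999e+02  2.0000e-02  1.0019e+02] F [-0.07  0.3  -1.  ] g 0.998
tool dx 0.2 dy 0.6 dz -0.9 yaw -0.01
```

View pics/w4.png

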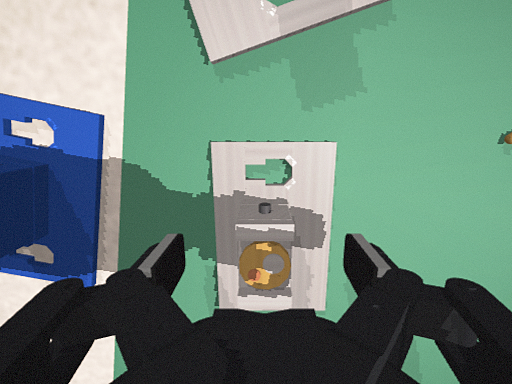

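The vice sits centred between the open fingers at about (265,265), so I close.

Call:
carry_out:
  rows:
    - {"linear":[0,0,0],"yaw":0}
    - {"linear":[0,0,0],"yaw":0}
    - {"linear":[0,0,0],"yaw":0}
    - {"linear":[0,0,0],"yaw":0}
    - {"linear":[0,0,0],"yaw":0}
  jaw: 0
  newtons: 60

```text
time_s: 5.98
tool_pos: [0.5002, 0.2391, 0.0242]
tcp_rot: [3.14, -0.0, 1.75]
force: [0.3, 0.3, 6.6]
grip_width: 0.292
```

Call:
carry_out:
  rows:
    - {"linear":[0,0,0],"yaw":0}
    - {"linear":[0,0,0],"yaw":0}
    - {"linear":[0,0,0],"yaw":0}

```text
time_s: 6.35
tool_pos: [0.5002, 0.239, 0.0242]
tcp_rot: [3.14, -0.0, 1.75]
force: [0.3, 0.2, 6.6]
grip_width: 0.291
```

```bash
python3 - <<'E'
from h import *
delta((.5004,.2383),.024,100.2)
E
```

```text
t 6.35 tool [0.5002 0.239  0.0242] rpy [ 1.7990e+02 -1.0000e-02  1.0027e+02] F [0.28 0.16 6.58] g 0.291
tool dx -0.8 dy 0.1 dz 0.2 yaw 0.07
```

Call:
carry_out:
  rows:
    - {"linear":[0,0,-5],"yaw":0}
    - {"linear":[0,0,-15],"yaw":0}
    - {"linear":[0,0,-25],"yaw":0}
    - {"linear":[0,0,-25],"yaw":0}
    - {"linear":[0,0,0],"yaw":0}

```text
time_s: 6.98
tool_pos: [0.5006, 0.2395, 0.0954]
tcp_rot: [3.138, -0.001, 1.75]
force: [0.7, 0.5, -5.0]
grip_width: 0.296
```

Call:
carry_out:
  rows:
    - {"linear":[0,0,0],"yaw":0}
    - {"linear":[0,0,0],"yaw":0}

```text
time_s: 7.22
tool_pos: [0.4988, 0.2383, 0.0922]
tcp_rot: [-3.14, 0.001, 1.75]
force: [1.5, 0.3, -4.4]
grip_width: 0.294
```

```bash
python3 - <<'E'
from h import *
delta((.5004,.2383),.024,100.2)
p,d,c=grab('wrist','w5'); s=readout.get_state(); print(s['tool_pos'],s['force'],s['ft_torque'])
b=cv2.resize(p[90:330,180:360],None,fx=4,fy=4,interpolation=cv2.INTER_CUBIC)[:600]
cv2.imwrite('pics/b5.png',b[:,:,::-1])
E
```

```text
t 7.225 tool [0.4988 0.2383 0.0922] rpy [-1.7989e+02  3.0000e-02  1.0028e+02] F [ 1.46  0.28 -4.37] g 0.294
tool dx -0.3 dy 1.6 dz 68.2 yaw 0.08
[0.49883145 0.23838882 0.09226391] [-0.01393615  0.64748053 -4.28720903] [ 0.00921801 -0.03579377 -0.00794732]
```

View pics/b5.png

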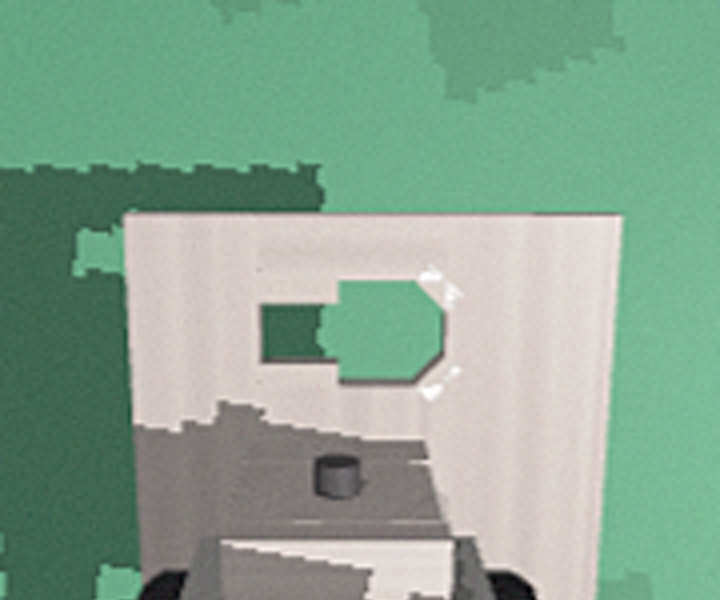

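Holding the plate, the view shows its +y edge corners at crop (124,213) and (622,215), with the hole clearly visible. I compute its pose in the tool frame.

```bash
python3 - <<'E'
from h import *
p,d,c=load('w5')
def Z(L): L=np.array(L,float); return (L+.5)/4-.5+np.array((180,90))
t=(.4988,.2383);z=.0922-.0242+.005
L=Z([(124,213),(622,215),(261,331),(444,331),(380,280),(380,381)])
for zz in (z-.002,z,z+.002):
  P=onplane(c,L[:,0],L[:,1],zz);print(zz,'edge',np.linalg.norm(P[0]-P[1]));T=totool(P,t,100.28);print(T.round(2).tolist())
for v,u in [(150,200),(150,320),(140,300)]: print(pts(c,d[v,u],u,v))
E
```

```text
0.07100000000000001 edge 0.07077376791325453
[[54.25, -30.09], [54.04, 40.69], [37.27, -10.91], [37.31, 15.85], [44.76, 6.41], [29.79, 6.58]]
0.07300000000000001 edge 0.06984731380741273
[[54.4, -29.69], [54.2, 40.16], [37.64, -10.76], [37.68, 15.65], [45.03, 6.33], [30.26, 6.5]]
0.07500000000000001 edge 0.0689208597015709
[[54.55, -29.29], [54.35, 39.64], [38.01, -10.61], [38.05, 15.45], [45.31, 6.25], [30.72, 6.42]]
[ 4.38449753e-01  2.71154232e-01 -9.67156360e-05]
[0.52111241 0.293695   0.07322571]
[5.19117916e-01 2.94281588e-01 5.01476929e-04]
```

```bash
python3 - <<'E'
from h import *
delta((.5137,-.1652),.092,103.7)
E
```

```text
t 7.275 tool [0.4988 0.2384 0.0923] rpy [-1.7990e+02  2.0000e-02  1.0028e+02] F [-0.01  0.65 -4.29] g 0.293
tool dx -399.8 dy -57.4 dz 0.3 yaw -3.42
```

Call:
carry_out:
  rows:
    - {"linear":[-25,-4,0],"yaw":0}
    - {"linear":[-45,-6,0],"yaw":0}
    - {"linear":[-50,-7,0],"yaw":0}
    - {"linear":[-50,-7,0],"yaw":0}
    - {"linear":[-50,-7,0],"yaw":0}

```text
time_s: 7.9
tool_pos: [0.5078, 0.0152, 0.0927]
tcp_rot: [-3.141, -0.0, 1.75]
force: [1.0, 0.7, -3.4]
grip_width: 0.296
```

Call:
carry_out:
  rows:
    - {"linear":[-50,-7,0],"yaw":0}
    - {"linear":[-50,-7,0],"yaw":0}
    - {"linear":[-45,-7,0],"yaw":0}
    - {"linear":[-25,-4,0],"yaw":0}
    - {"linear":[-10,-1.4,0],"yaw":-3.4}

```text
time_s: 8.52
tool_pos: [0.5136, -0.1673, 0.0924]
tcp_rot: [-3.14, -0.0, 1.808]
force: [-0.1, -0.2, -3.7]
grip_width: 0.293
```

Call:
carry_out:
  rows:
    - {"linear":[0,0,0],"yaw":0}
    - {"linear":[0,0,0],"yaw":0}
    - {"linear":[0,0,0],"yaw":0}

```text
time_s: 8.9
tool_pos: [0.5144, -0.1641, 0.0932]
tcp_rot: [-3.142, -0.0, 1.81]
force: [-0.6, 0.1, -3.6]
grip_width: 0.292
```

```bash
python3 - <<'E'
from h import *
delta((.5137,-.1652),.06,103.7)
p,d,c=grab('wrist','w6')
delta((.5137,-.1652),.06,103.7)
E
```

```text
t 8.9 tool [ 0.5144 -0.1641  0.0932] rpy [-1.8000e+02 -2.0000e-02  1.0372e+02] F [-0.61  0.13 -3.62] g 0.292
tool dx -0.9 dy -0.9 dz 33.2 yaw 0.02
t 8.95 tool [ 0.5144 -0.1642  0.0933] rpy [-1.8000e+02 -1.0000e-02  1.0372e+02] F [-0.5   0.08 -3.44] g 0.286
tool dx -0.8 dy -0.9 dz 33.3 yaw 0.02
```

View pics/w6.png

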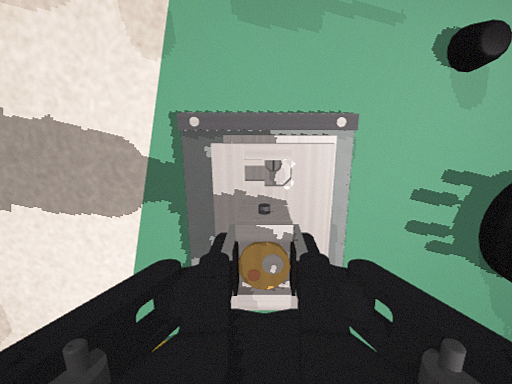

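The screw head is visible through the round hole, at about (273,166). I zoom in.

```bash
python3 - <<'E'
from h import *
p,d,c=load('w6')
b=cv2.resize(p[130:220,200:350],None,fx=5,fy=5,interpolation=cv2.INTER_CUBIC)
cv2.imwrite('pics/b6.png',b[:,:,::-1])
E
```

```text
(no output)
```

View pics/b6.png

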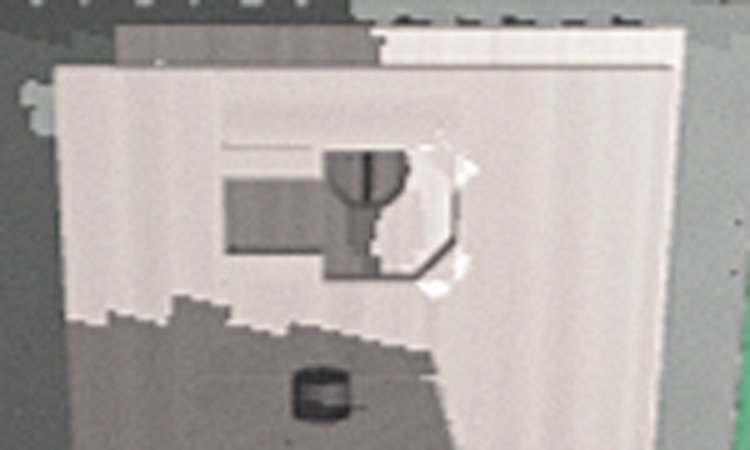

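```bash
python3 - <<'E'
from h import *
p,d,c=load('w6')
def Z(L): L=np.array(L,float); return (L+.5)/5-.5+np.array((200,130))
t=(.5144,-.1641);zp=.0932-.0242+.005
L=Z([(55,66),(672,66),(225,214),(458,214),(390,148),(390,274)])
P=onplane(c,L[:,0],L[:,1],zp);T=totool(P,t,103.72);print('plate',T.round(2).tolist())
h=Z([(367,168),(327,168),(408,168),(367,208)]);H=onplane(c,h[:,0],h[:,1],.031);print('head',totool(H,t,103.72).round(2).tolist())
E
```

```text
plate [[54.5, -29.65], [54.56, 39.58], [37.68, -10.88], [37.71, 16.04], [45.33, 8.07], [30.59, 8.28]]
head [[36.64, 6.97], [36.63, 1.08], [36.64, 13.0], [30.68, 7.03]]
```

Both estimates agree: shift about −1 in tool x and −1.1 in tool y. I descend to just above the heads.

Call:
carry_out:
  rows:
    - {"linear":[-1,-1.1,8],"yaw":0}
    - {"linear":[0,0,12],"yaw":0}
    - {"linear":[0,0,10],"yaw":0}
    - {"linear":[0,0,4],"yaw":0}
    - {"linear":[0,0,0],"yaw":0}

```text
time_s: 9.57
tool_pos: [0.5133, -0.1661, 0.0588]
tcp_rot: [-3.141, -0.001, 1.81]
force: [-0.1, 0.3, -4.2]
grip_width: 0.291
```

Call:
carry_out:
  rows:
    - {"linear":[0,0,0],"yaw":0}
    - {"linear":[0,0,0],"yaw":0}

```text
time_s: 9.82
tool_pos: [0.5137, -0.1664, 0.0596]
tcp_rot: [3.141, 0.0, 1.809]
force: [-0.2, 0.4, -3.1]
grip_width: 0.292
```

```bash
python3 - <<'E'
from h import *
delta((.5137,-.1652),.0552,103.7)
p,d,c=grab('wrist','w7')
delta((.5137,-.1652),.0552,103.7)
b=cv2.resize(p[130:220,200:350],None,fx=5,fy=5,interpolation=cv2.INTER_CUBIC)
cv2.imwrite('pics/b7.png',b[:,:,::-1])
E
```

```text
t 9.825 tool [ 0.5137 -0.1664  0.0596] rpy [1.7997e+02 2.0000e-02 1.0367e+02] F [-0.18  0.37 -3.06] g 0.292
tool dx 1.2 dy 0.3 dz 4.4 yaw -0.03
t 9.875 tool [ 0.5137 -0.1664  0.0596] rpy [1.7997e+02 2.0000e-02 1.0367e+02] F [-0.22 -0.63 -3.17] g 0.29
tool dx 1.2 dy 0.3 dz 4.4 yaw -0.03
```

View pics/b7.png

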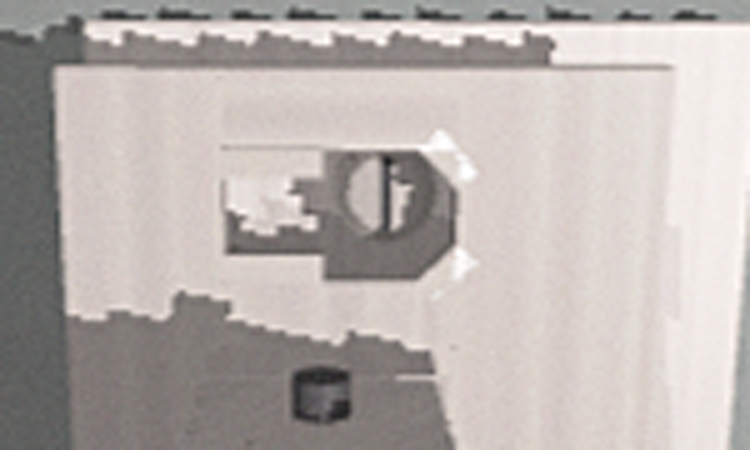

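```bash
python3 - <<'E'
from h import *
p,d,c=load('w7')
def Z(L): L=np.array(L,float); return (L+.5)/5-.5+np.array((200,130))
t=(.5137,-.1664);zp=.0596-.0242+.005
L=Z([(55,66),(672,66),(225,214),(458,214),(390,148),(390,276)])
P=onplane(c,L[:,0],L[:,1],zp);T=totool(P,t,103.67);print('plate',T.round(2).tolist())
h=Z([(388,194),(340,194),(437,194),(388,242)])
for z in (.031,.029):
  H=onplane(c,h[:,0],h[:,1],z);print('head',totool(H,t,103.67).round(2).tolist())
E
```

```text
plate [[54.42, -29.58], [54.49, 39.66], [37.61, -10.81], [37.63, 16.11], [45.25, 8.14], [30.27, 8.36]]
head [[38.36, 8.47], [38.36, 2.6], [38.37, 14.46], [32.38, 8.56]]
head [[38.02, 8.58], [38.02, 2.63], [38.03, 14.64], [31.97, 8.66]]
```

Head and hole agree to 0.5 mm. I shift +0.5 in x and lower gently.

Call:
carry_out:
  rows:
    - {"linear":[0.5,0.1,2],"yaw":0}
    - {"linear":[0,0,1.5],"yaw":0}
    - {"linear":[0,0,1],"yaw":0}
    - {"linear":[0,0,1],"yaw":0}

```text
time_s: 10.38
tool_pos: [0.5135, -0.1658, 0.0537]
tcp_rot: [-3.142, -0.0, 1.809]
force: [0.8, -0.5, -3.9]
grip_width: 0.291
```

Call:
carry_out:
  rows:
    - {"linear":[0,0,0],"yaw":0}

```text
time_s: 10.5
tool_pos: [0.5134, -0.1658, 0.0537]
tcp_rot: [-3.141, -0.0, 1.81]
force: [0.0, 1.1, -3.7]
grip_width: 0.294
```

Call:
carry_out:
  rows:
    - {"linear":[0,0,1],"yaw":0}

```text
time_s: 10.62
tool_pos: [0.5136, -0.1658, 0.0528]
tcp_rot: [3.141, 0.0, 1.81]
force: [-1.0, -0.1, -3.6]
grip_width: 0.293
```

Call:
carry_out:
  rows:
    - {"linear":[0,0,1],"yaw":0}

```text
time_s: 10.75
tool_pos: [0.5135, -0.1658, 0.0518]
tcp_rot: [3.142, 0.0, 1.809]
force: [-0.3, -1.0, -4.1]
grip_width: 0.29
```

Call:
carry_out:
  rows:
    - {"linear":[0,0,1],"yaw":0}
    - {"linear":[0,0,1],"yaw":0}

```text
time_s: 11.0
tool_pos: [0.5135, -0.1658, 0.0497]
tcp_rot: [-3.142, 0.0, 1.809]
force: [0.7, 0.4, -3.2]
grip_width: 0.294
```

Call:
carry_out:
  rows:
    - {"linear":[0,0,1],"yaw":0}

```text
time_s: 11.12
tool_pos: [0.5135, -0.1658, 0.0488]
tcp_rot: [-3.141, 0.0, 1.809]
force: [-0.6, -0.7, -0.3]
grip_width: 0.29
```

Call:
carry_out:
  rows:
    - {"linear":[0,0,1],"yaw":0}

```text
time_s: 11.25
tool_pos: [0.5135, -0.1658, 0.0479]
tcp_rot: [-3.141, 0.0, 1.809]
force: [-1.7, 0.1, -0.1]
grip_width: 0.296
```

Call:
carry_out:
  rows:
    - {"linear":[0,0,1],"yaw":0}

```text
time_s: 11.38
tool_pos: [0.5135, -0.1658, 0.047]
tcp_rot: [-3.142, 0.0, 1.809]
force: [-1.7, 0.5, 1.2]
grip_width: 0.293
```

The catch spring was felt exactly where expected (about 3 N at plate height 25 mm), so I continue down.

Call:
carry_out:
  rows:
    - {"linear":[0,0,1],"yaw":0}
    - {"linear":[0,0,0],"yaw":0}

```text
time_s: 11.62
tool_pos: [0.5135, -0.1659, 0.0459]
tcp_rot: [-3.142, 0.0, 1.809]
force: [-1.4, 0.0, 2.6]
grip_width: 0.289
```

Call:
carry_out:
  rows:
    - {"linear":[0,0,1],"yaw":0}
    - {"linear":[0,0,0],"yaw":0}

```text
time_s: 11.88
tool_pos: [0.5134, -0.1658, 0.0448]
tcp_rot: [-3.142, 0.0, 1.809]
force: [-2.0, 0.4, 2.6]
grip_width: 0.289
```

Call:
carry_out:
  rows:
    - {"linear":[0,0,0.5],"yaw":0}
    - {"linear":[0,0,0],"yaw":0}

```text
time_s: 12.12
tool_pos: [0.5135, -0.1658, 0.0443]
tcp_rot: [-3.142, 0.0, 1.809]
force: [-2.3, -0.8, 2.4]
grip_width: 0.29
```

Call:
carry_out:
  rows:
    - {"linear":[0,0,0.4],"yaw":0}
    - {"linear":[0,0,0],"yaw":0}

```text
time_s: 12.38
tool_pos: [0.5135, -0.1659, 0.0442]
tcp_rot: [-3.142, 0.0, 1.809]
force: [-4.3, 0.1, 6.6]
grip_width: 0.295
```

```bash
python3 - <<'E'
from h import *
delta((.5135,-.1658),.0442,103.7)
p,d,c=grab('wrist','w8');s=readout.get_state();print(s['tool_pos'],s['force'],s['ft_torque'])
b=cv2.resize(p[130:220,200:350],None,fx=5,fy=5,interpolation=cv2.INTER_CUBIC)
cv2.imwrite('pics/b8.png',b[:,:,::-1])
E
```

```text
t 12.375 tool [ 0.5135 -0.1659  0.0442] rpy [-1.8000e+02  2.0000e-02  1.0367e+02] F [-4.31  0.13  6.62] g 0.295
tool dx 0.0 dy 0.0 dz 0.0 yaw -0.03
[ 0.51343666 -0.16581201  0.04419084] [-3.48165209 -0.26532113  6.97436824] [ 0.06708056  0.82918213 -0.0133995 ]
```

View pics/b8.png

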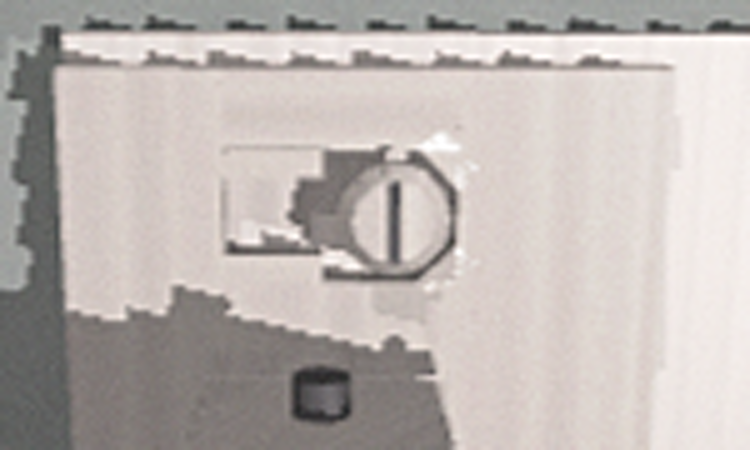

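The plate is seated: the vertical force jumped by 4 N at TCP 44.2 mm, and the screw head stands through the hole at crop (400,218). Next I slide along +tool y (fixture +x).

Call:
carry_out:
  rows:
    - {"linear":[0,1.5,0],"yaw":0}
    - {"linear":[0,1.5,0],"yaw":0}

```text
time_s: 12.68
tool_pos: [0.5137, -0.1658, 0.0442]
tcp_rot: [-3.136, 0.0, 1.809]
force: [-16.0, -1.1, 21.1]
grip_width: 0.292
```

Call:
carry_out:
  rows:
    - {"linear":[0,1.5,0],"yaw":0}
    - {"linear":[0,1.5,0],"yaw":0}

```text
time_s: 12.92
tool_pos: [0.5161, -0.1655, 0.0443]
tcp_rot: [-3.135, 0.0, 1.808]
force: [-14.5, -1.6, 19.5]
grip_width: 0.291
```

Call:
carry_out:
  rows:
    - {"linear":[0,1.5,0],"yaw":0}
    - {"linear":[0,1.5,0],"yaw":0}

```text
time_s: 13.18
tool_pos: [0.5191, -0.1651, 0.0443]
tcp_rot: [-3.135, 0.001, 1.808]
force: [-14.1, -2.6, 18.9]
grip_width: 0.291
```

Contact is about 27 N, so I lift slightly to ease it before continuing.

Call:
carry_out:
  rows:
    - {"linear":[0,0,-0.5],"yaw":0}

```text
time_s: 13.3
tool_pos: [0.5207, -0.1646, 0.0445]
tcp_rot: [-3.139, 0.001, 1.809]
force: [-4.7, -1.1, 2.1]
grip_width: 0.292
```

Call:
carry_out:
  rows:
    - {"linear":[0,1.5,0],"yaw":0}
    - {"linear":[0,1.5,0],"yaw":0}

```text
time_s: 13.55
tool_pos: [0.5232, -0.1641, 0.0444]
tcp_rot: [-3.138, 0.0, 1.808]
force: [-8.7, -1.6, 10.0]
grip_width: 0.294
```

```bash
python3 - <<'E'
from h import *
delta((.5135,-.1658),.0442,103.7)
E
```

```text
t 13.55 tool [ 0.5232 -0.1641  0.0444] rpy [-1.7977e+02  3.0000e-02  1.0361e+02] F [-8.68 -1.63 10.02] g 0.294
tool dx 0.6 dy -9.8 dz 0.2 yaw -0.09
```

Call:
carry_out:
  rows:
    - {"linear":[0,1.5,-0.1],"yaw":0}
    - {"linear":[0,1.5,0],"yaw":0}

```text
time_s: 13.8
tool_pos: [0.5265, -0.1632, 0.0443]
tcp_rot: [-3.138, 0.0, 1.809]
force: [-6.7, -2.4, 6.9]
grip_width: 0.292
```

Call:
carry_out:
  rows:
    - {"linear":[0,1,0],"yaw":0}
    - {"linear":[0,0.5,0],"yaw":0}

```text
time_s: 14.05
tool_pos: [0.5293, -0.1622, 0.0442]
tcp_rot: [-3.141, 0.0, 1.809]
force: [-4.6, -2.2, 1.8]
grip_width: 0.295
```

Call:
carry_out:
  rows:
    - {"linear":[0,0.7,0],"yaw":0}
    - {"linear":[0,0,0],"yaw":0}

```text
time_s: 14.3
tool_pos: [0.5293, -0.1621, 0.0442]
tcp_rot: [-3.14, -0.0, 1.809]
force: [-4.8, -1.8, 1.4]
grip_width: 0.291
```

Call:
carry_out:
  rows:
    - {"linear":[0,0.7,0],"yaw":0}
    - {"linear":[0,0,0],"yaw":0}

```text
time_s: 14.55
tool_pos: [0.5294, -0.1621, 0.0442]
tcp_rot: [-3.139, -0.0, 1.809]
force: [-6.8, -2.7, 5.0]
grip_width: 0.293
```

```bash
python3 - <<'E'
from h import *
delta((.5135,-.1658),.0442,103.7)
p,d,c=grab('wrist','w9');s=readout.get_state();print(s['tool_pos'],s['force'],s['ft_torque'])
b=cv2.resize(p[110:290,180:340],None,fx=3.3,fy=3.3,interpolation=cv2.INTER_CUBIC)
cv2.imwrite('pics/b9.png',b[:,:,::-1])
E
```

```text
t 14.55 tool [ 0.5294 -0.1621  0.0442] rpy [-179.83   -0.    103.65] F [-6.79 -2.7   4.96] g 0.293
tool dx 0.1 dy -16.3 dz 0.0 yaw -0.05
[ 0.52937123 -0.1621403   0.04424199] [-7.27958664 -1.24162881  4.16467476] [-0.38010134  1.35514357 -0.00604265]
```

View pics/b9.png

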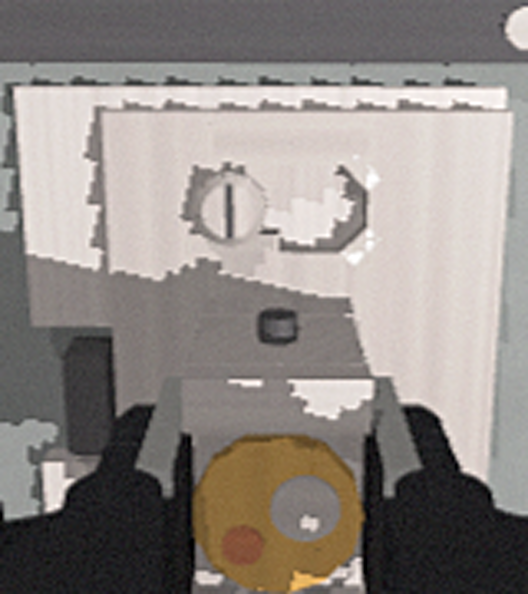

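The view shows the screw at the slot end and the dark catch tooth beside the plate's −x edge at crop (90,395). I check its height by depth.

```bash
python3 - <<'E'
from h import *
p,d,c=load('w9')
for x,y in [(80,380),(85,400),(95,400),(90,430),(130,300),(150,150),(60,200),(50,300)]:
    u=int(180+x/3.3);v=int(110+y/3.3); print(x,y,pts(c,d[v,u],u,v).round(4),p[v,u])
E
```

```text
80 380 [ 0.493  -0.1655  0.0255] [63 60 62]
85 400 [ 0.4942 -0.1696  0.0248] [65 63 64]
95 400 [ 0.4961 -0.1686  0.0259] [63 58 63]
90 430 [ 0.4966 -0.1746  0.026 ] [66 64 65]
130 300 [ 0.4987 -0.148   0.0249] [130 122 119]
150 150 [ 0.4968 -0.1211  0.0247] [218 206 200]
60 200 [ 0.4825 -0.1343  0.0202] [228 221 220]
50 300 [ 0.4838 -0.1534  0.0194] [139 133 129]
```

The catch tooth is at z≈25 mm, so it is up behind the plate. I ease off and release.

Call:
carry_out:
  rows:
    - {"linear":[0,-0.8,-0.2],"yaw":0}
    - {"linear":[0,0,0],"yaw":0}

```text
time_s: 14.85
tool_pos: [0.5294, -0.1621, 0.0443]
tcp_rot: [-3.14, -0.0, 1.809]
force: [-4.1, -1.2, -1.4]
grip_width: 0.295
```

Call:
carry_out:
  rows:
    - {"linear":[0,0,0],"yaw":0}
    - {"linear":[0,0,0],"yaw":0}
    - {"linear":[0,0,0],"yaw":0}
    - {"linear":[0,0,0],"yaw":0}
  jaw: 0.7

```text
time_s: 15.35
tool_pos: [0.5304, -0.1616, 0.0448]
tcp_rot: [3.141, 0.0, 1.81]
force: [-0.5, 0.1, -0.4]
grip_width: 0.699
```

```bash
python3 - <<'E'
from h import *
delta((.5135,-.1658),.0442,103.7)
p,d,c=grab('wrist','w10')
E
```

```text
t 15.35 tool [ 0.5304 -0.1616  0.0448] rpy [1.7996e+02 1.0000e-02 1.0369e+02] F [-0.46  0.09 -0.35] g 0.699
tool dx -0.1 dy -17.5 dz 0.6 yaw -0.01
```

View pics/w10.png

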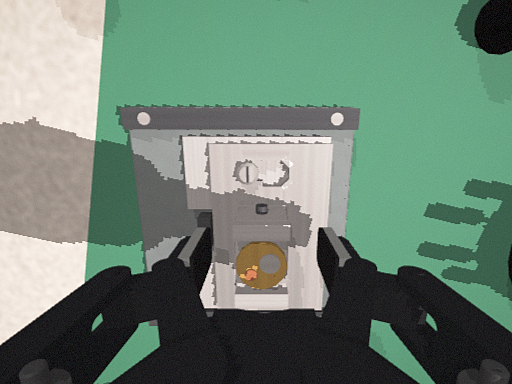

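The fingers are clear of the vice and force is near zero. I retreat upward and check.

Call:
carry_out:
  rows:
    - {"linear":[0,0,-8],"yaw":0}
    - {"linear":[0,0,-20],"yaw":0}
    - {"linear":[0,0,-35],"yaw":0}
    - {"linear":[0,0,-40],"yaw":0}
    - {"linear":[0,0,-22],"yaw":0}

```text
time_s: 16.02
tool_pos: [0.5309, -0.1618, 0.1724]
tcp_rot: [3.139, 0.002, 1.81]
force: [0.6, -0.1, 0.4]
grip_width: 0.699
```

Call:
carry_out:
  rows:
    - {"linear":[0,0,0],"yaw":0}
    - {"linear":[0,0,0],"yaw":0}
    - {"linear":[0,0,0],"yaw":0}

```text
time_s: 16.4
tool_pos: [0.5294, -0.1616, 0.1686]
tcp_rot: [-3.14, -0.001, 1.81]
force: [-0.4, -0.5, -0.5]
grip_width: 0.703
```

```bash
python3 - <<'E'
from h import *
delta((.5135,-.1658),.0442,103.7)
p,d,c=grab('wrist','w11');grab('top','top2')
b=cv2.resize(p[100:270,160:360],None,fx=4,fy=4,interpolation=cv2.INTER_CUBIC)
cv2.imwrite('pics/b11.png',b[:,:,::-1])
E
```

```text
t 16.4 tool [ 0.5294 -0.1616  0.1686] rpy [-1.7991e+02 -6.0000e-02  1.0368e+02] F [-0.42 -0.52 -0.48] g 0.703
tool dx -0.3 dy -16.5 dz 124.4 yaw -0.02
```

View pics/b11.png

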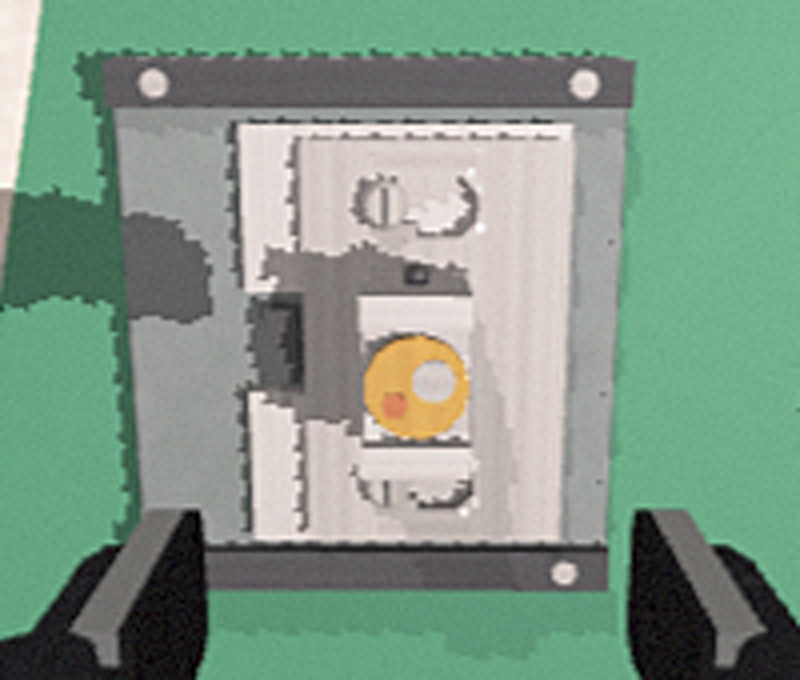

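View pics/top2.png

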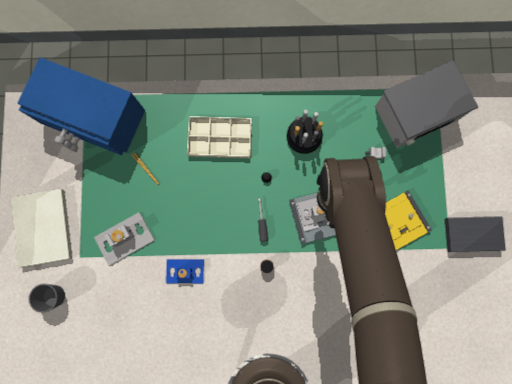

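```bash
python3 - <<'E'
from h import *
p,d,c=load('w11')
for x,y in [(268,325),(275,345),(280,370),(295,345),(340,200),(530,200),(520,500),(320,480),(265,200)]:
    u=int(160+x/4);v=int(100+y/4); print(x,y,pts(c,d[v,u],u,v).round(4),p[v,u])
def Z(L): L=np.array(L,float); return (L+.5)/4-.5+np.array((160,100))
A=Z([(298,138),(575,138),(562,543),(303,543)]);P=onplane(c,A[:,0],A[:,1],.025)
x=P[1]-P[0]+P[2]-P[3];y=P[0]-P[3]+P[1]-P[2];print(np.degrees(np.arctan2(x[1],x[0])),np.degrees(np.arctan2(-y[0],y[1])))
a=np.radians(13.7);o=P.mean(0)[:2]-.005*np.array([np.cos(a),np.sin(a)])-np.array([.5176,-.165]);print('plate in base',o@[np.cos(a),np.sin(a)],o@[-np.sin(a),np.cos(a)])
E
```

```text
268 325 [ 0.4902 -0.1654  0.0256] [100  97  96]
275 345 [ 0.4922 -0.1707  0.0249] [99 95 98]
280 370 [ 0.4957 -0.1766  0.025 ] [96 96 97]
295 345 [ 0.4974 -0.1697  0.0237] [59 58 55]
340 200 [ 0.5015 -0.1291  0.0251] [209 199 193]
530 200 [ 0.5487 -0.1176  0.0244] [213 203 200]
520 500 [ 0.5683 -0.1979  0.025 ] [210 199 191]
320 480 [ 0.513  -0.2057  0.024 ] [206 194 190]
265 200 [ 0.4819 -0.1344  0.0199] [226 219 214]
13.753961208476253 13.425802372561595
plate in base 0.012019156093127136 -0.0008870233760003281
```

Catch up at 25 mm, plate flat with its top at 25 mm, x ≈ +12 mm, y ≈ −0.9 mm, and yaw aligned. I hand in.

```bash
python3 - <<'E'
from h import *
print(order.finish_job())
E
```

```text
the job is handed in; nothing more can be done
None
```

The keyhole plate is slid home and locked on the grey fixture, and the job is handed in at about 16.5 s of the 72 s allowed. I gripped the small silver plate by its vice and lined up its hole with a screw head seen through it. The catch spring was felt at the expected height. I then seated the plate and slid it 16.3 mm until it stopped.

**Last checks:**
- **Position:** plate origin about +12 mm along the fixture's x and −0.9 mm in y, both within the limits. Yaw is aligned to about 0.3°, and the plate's top is level at about 25 mm, so it lies flat.
- **Catch:** depth readings put the tooth at about 25 mm, which is fully up behind the plate's −x edge.
- **Robot:** open, about 12 cm above the plate, wrist force near zero.
- **Bystanders:** those not hidden by the arm look unmoved in the top view. I compared this by eye and did not measure it.

**Disagreements:**
- **Start of the slide:** the estimated plate-to-fixture force rose to about 27 N, under the 40 N limit, so I eased off by 0.5 mm before continuing.
- **Screw line:** the first top view put it at −1.5 mm along the fixture's x. The closer wrist views gave about +4.5 mm, and I used that; contact confirmed it.

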